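# Let a blind tube out of the lever dispenser and close its lid gently

### The arm

A 6-joint arm with a two-finger parallel gripper is mounted at the origin on a cart in front of the work surface, level with it; the furniture and walls round the work are solid. World frame = base frame: x ahead of the robot, y to its left, z up, the work surface at z = 0. Lengths are in mm, angles in degrees, forces in N, time in s.
With the tool pointing down it reaches from about 250 to 775 mm from the base axis. Payload 4 kg.
Tool frame: the origin (TCP) lies at the very end of the fingers, on their centre line; the grasp point (between the pads) lies 19 mm behind it (r.grip_point_offset is the distance from the TCP to the grasp point, in mm); z points along the fingers, y is the direction in which the jaws open and shut (so a half turn about z gives the same grasp; the last joint's range is limited). The gripper opens to 94 mm and grips with 3 to 60 N. Pads are 16 mm wide; open, the fingers measure 119 mm over their backs; the gripper's body (75 mm by 177 mm) begins 78 mm behind the grasp point.
Start: joints at [69.838, 4.996, 78.535, -0, 96.463, -5.907], TCP at [135.442, 533.082, 205.506] pointing down, gripper open.
Joint ranges: [-177.83, 177.83], [-43.37, 116.18], [15.69, 146.23], [-61.86, 241.86], [9.47, 152.12], [-147.06, 147.06]. Speed limits (degrees/s): [159.86, 159.86, 180, 180, 180, 180].

### API

Orientations are given as [roll, pitch, yaw] about the fixed x, y, z axes, in that order (R = Rz(yaw) Ry(pitch) Rx(roll)).
In Python, from workcell import r, eyes, job gives the robot as it stands.
- The arm moves only by the tool carry_out, never from a script. Its argument "moves" is a list of rows, each a list of 7 numbers: the gripper's target within -1 to 1 (fully open at 1, half-way at 0, shut at -1), then the shift along the tool's x, y, z in mm, then the turn, a rotation vector about the tool's x, y, z in rad. In form: [[gripper, tx, ty, tz, rx, ry, rz], ...]. A call has 1 to 12 rows; each row is the pose to reach, as a shift and turn from the pose measured when the call began, along the tool's axes at that moment; what a row does not reach only later rows make up. A row lasts 1/10 s, in which the tool goes at most 50 mm and 8.59 degrees, less where a joint would pass 70% of its speed; a pose out of reach is approached as far as the arm can. A call with a gripper value outside its range is refused whole. The fingers move at their own pace and stop on an object; "grip_force" is the grip in N (left out, the last holds). Time passes only in rows, so rows that repeat a pose let the fingers close. It gives the time, the measured TCP pose, the force and the opening at its end, in the units of the state.
- r.observe(): the state, without advancing time (a new reading comes with each control period).
- eyes.grab_frame(name): name is "side" or "top"; returns a dict with "image" (420x560x3 uint8, red, green, blue), "vfov" (degrees; the focal length in pixels is half the picture's height over the tangent of half this angle, whatever the lens; pixels are square), "cx", "cy" (the principal point, pixels), "R" (3x3) and "t" (3): a world point X has camera coordinates R X + t. Camera axes: x right, y down, z forward; pixel columns grow to the right and rows downward; lengths in mm; the calibration is good to about 2 mm. A picture is of the moment at which its call begins. There is no depth.
- job.sign_off(): hands the job in, once; it reports no verdict.
The state is a dict: "t": time; "q": joint angles; "joint_vel": joint speeds; "joint_torque": joint torques, N m; "ee_pos": TCP position; "ee_rot": TCP orientation; "wrist_force": force on the tool from outside, world axes, zero at the start; "torque": the same for the moment, N m; "grip_width": finger opening in mm.
Only numpy, scipy, OpenCV 4.12 (cv2) and the standard library are available. Lean on these libraries where they do the work, as an engineer would, in place of code of your own. Each camera call takes 0.05 s, during which the arm holds its last target.

### The job

Press the paddle of the tube dispenser's lever all the way down and keep it down for a moment, so that the lid lifts and the short tube behind it rolls out into the front pocket. Then ease the lever back up so that the lid sinks shut without slamming, and move clear. Work by pressing the lever only: do not touch or pick up the tube, do not push the lid, and leave the other things on the bench where they are.

Things in the scene. Friction and masses are not known exactly. Their poses are not given: they have to be found in the camera images.
- dispenser: The tube dispenser, a fixed grey sheet-metal chute, 262 x 120 mm base, walls 60 mm high round the open front pocket and 100 mm high round the lidded rear half. Origin on the bench under its middle; its x points from its front (pocket) to its back (lid hinge), y to its left, z up. The front faces the robot roughly. The lever is outside its right (-y) wall. Inside width 84 mm; the chute floor falls 10 degrees to the front.
- lever (a joint): Angle of the press lever, rad: 0 = paddle up (rest), 0.5 = fully down on its stop. A return spring and the lid's weight push it back up: about 1 N at the paddle near rest, about 5 N fully down. Let go from far down it flies up and the lid slams.
- lever_pad (a point): Middle of the top face of the lever's black ribbed paddle (34 mm along the dispenser's x, 40 mm along its y, 8 mm thick), on the right of the pocket. It stands about 94 mm above the bench at rest and 38 mm fully down, and stays within 10 mm of the same horizontal place on the way: pressing straight down works. Its face tilts 0.25 rad (front edge up) at rest and 0.25 rad the other way fully down. Axes as the lever's: the dispenser's at rest.
- lever_pivot (a point): Point on the lever's pivot axis (parallel to the dispenser's y), level with the paddle's middle in y, 55 mm above the bench; lever_pad circles it at a radius of 116 mm.
- lid (a joint): Angle of the lid, rad: 0 = shut, 0.5 = fully open. A rod links it to the lever, so it always equals the lever's angle.
- lid_front (a point): Middle of the lid's front edge, 105 mm above the bench when shut, 115 mm in front of the lid's hinge. The lid is a clear panel in a dark frame, hinged at the back, with a dark drop gate 56 mm high under its front edge that holds the tube back until the lid is about half open.
- tube_center (a point): Centre of the short white plastic tube, 28 mm in diameter and 80 mm long, lying across the chute behind the gate; free to roll. About 56 mm above the bench at the start, about 37 mm when it lies in the pocket.
- pocket (a point): Middle of the floor of the open front pocket, 85 mm in front of the dispenser's origin, 23 mm above the bench, between the two 60 mm side walls and the 58 mm front wall.
- sprocket_1: Bystander: white plastic chain wheel, 39 mm wide, 18 mm high; origin at its underside.
- putty_tin: Bystander: round flat tin, 62 mm wide, 23 mm high; origin at its underside.
- chain_drive_1: Bystander: round cream chain-drive housing, 58 x 48 x 15 mm; origin at its underside.
- pen_blue: Bystander: thin blue ball pen lying flat, 144 mm long along its y; origin at its underside.
- awl: Bystander: wooden-handled awl lying flat, 146 mm long along its y, 25 mm high; origin at its underside.
- tape_measure: Bystander: yellow and black tape measure standing upright, 33 x 79 mm, 65 mm high; origin at its underside.
- tube: The same tube; origin at its centre, y along the tube (it turns as it rolls).

How it is judged (in metres and radians):
On the way:
1. the lever is pressed (nearly) fully down, the lid open, for a moment (value of joint lid above 0.43 rad and contact force between the fingers and lever above 0.5 N), for 0.3 s.
At the end, for the whole second after the job is handed in: the lid is shut and the lever up (each within 0.04 rad) and the tube lies still in the front pocket, its centre within 20 mm of the pocket's middle and less than 48 mm above the bench (value of joint each of lid, lever below 0.04 rad and horizontal distance between tube_center and pocket below 0.02 m and height (world z) of tube_center between 0.025 and 0.048 m and linear speed of tube below 0.03 m/s); the robot touches nothing.
It fails at once if the lid slams: it closes faster than 2 rad/s (0.23 m/s at its front edge) in the last 0.25 rad before shut (value of joint lid below 0.25 rad and velocity of joint lid below -2 rad/s).
It fails at once if the tube is touched by the robot or lifted (contact force between any of the fingers, the arm and tube above 0.3 N or height (world z) of tube_center above 0.075 m).
It fails at once if the lid is pushed directly by the robot (contact force between any of the fingers, the arm and lid above 1 N).
It fails at once if another thing on the bench is moved by more than 20 mm (distance of any of sprocket_1, putty_tin, chain_drive_1, pen_blue, awl, tape_measure from where it was at the start of the episode above 0.02 m).
It also fails if it takes over 40 s, if anything falls off the work surface, if the arm or the gripper's body presses on something with over 40 N, if the wrist force passes 120 N, or if a joint passes its speed limit or range.

## Working session

There is one attempt and no reset: what is moved stays moved. The work goes in short steps, Python scripts to look and compute and a tool call to move; the robot and the scene stay as the last step left them, time stands still between calls to the robot, and variables do not carry over. Pictures are saved under pics/ and viewed, and the job is handed in when it is done.

Besides the shell and the picture viewer there is one more tool, called after "Request:" as a command line: name --pt "numbers of a row" for each row, then --argument value for the rest. carry_out: Moves the arm, as the interface text tells. Its arguments: {"type":"object","properties":{"moves":{"type":"array","items":{"type":"array","items":{"type":"number"}}},"grip_force":{"type":"number"}},"required":["moves"]}

```bash
mkdir -p pics; ls; python3 - <<'E'
from workcell import r, eyes, job
import cv2
for n in("side","top"):
    f=eyes.grab_frame(n); cv2.imwrite(f"pics/{n}0.png",f["image"][:,:,::-1]); print(n,f["vfov"],f["cx"],f["cy"],f["R"],f["t"])
print(r.observe())
E
```

```text
pics
side 45.616042399736315 279.8045222642912 214.29648526746425 [[ 0.99970965 -0.01339992  0.02002628]
 [ 0.00619592 -0.66020876 -0.75105659]
 [ 0.02328562  0.7509626  -0.65993405]] [-561.47071787  199.14885015 1370.57195731]
top 57.93227095159633 274.9400585538338 208.8043014599313 [[-0.00928876 -0.9999423   0.00539506]
 [-0.98179734  0.00809639 -0.18975889]
 [ 0.18970426 -0.00705948 -0.9818159 ]] [210.8247503  579.75083866 856.4616877 ]
{'t': 0.1, 'q': array([ 6.98396829e+01,  5.03789818e+00,  7.86157024e+01, -1.91058437e-03,
        9.64629087e+01, -5.90902265e+00]), 'joint_vel': array([-0.08136926, -0.08623157, -0.31104038,  0.00447491, -0.02010625,
       -0.01758243]), 'joint_torque': array([ 2.13854219e-03, -3.41250157e+01, -3.03302765e+01,  7.20278802e-02,
        3.04319942e-02, -9.08753896e-05]), 'ee_pos': array([135.25788695, 532.59911318, 204.39577141]), 'ee_rot': array([-1.79883914e+02, -1.01057377e-02,  1.65748482e+02]), 'wrist_force': array([ 0.1070676 , -0.26795982,  0.4125243 ]), 'torque': array([-0.04719091, -0.03529601, -0.05800255]), 'grip_width': 93.74512813077354}
```

View pics/side0.png

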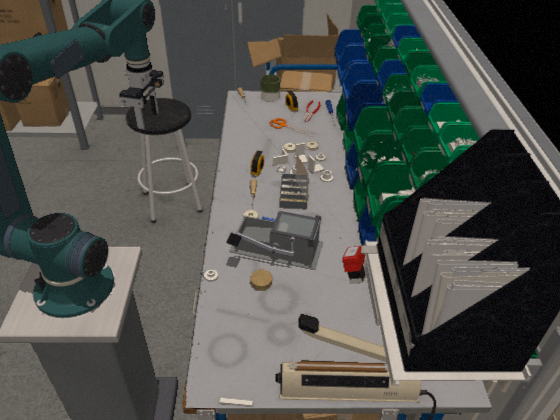

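View pics/top0.png

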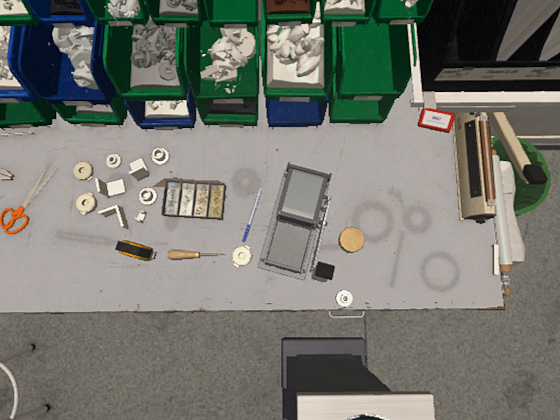

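```bash
cat > h.py <<'E'
import numpy as np, cv2
from workcell import r, eyes, job
def ray(f,u,v):
    F=f["image"].shape[0]/2/np.tan(np.radians(f["vfov"])/2)
    R=np.array(f["R"]);t=np.array(f["t"])
    return -R.T@t, R.T@np.array([(u-f["cx"])/F,(v-f["cy"])/F,1])
def onz(f,u,v,z):
    c,d=ray(f,u,v); return c+d*(z-c[2])/d[2]
def proj(f,X):
    F=f["image"].shape[0]/2/np.tan(np.radians(f["vfov"])/2)
    p=np.array(f["R"])@X+np.array(f["t"]); return F*p[:2]/p[2]+[f["cx"],f["cy"]]
def crop(f,name,x0,y0,w,h,s):
    cv2.imwrite(f"pics/{name}.png",cv2.resize(f["image"][y0:y0+h,x0:x0+w,::-1],None,fx=s,fy=s,interpolation=cv2.INTER_CUBIC))
E
python3 - <<'E'
from h import *
f=eyes.grab_frame("top"); crop(f,"topc",250,155,120,160,3.75 and 3.7)
g=eyes.grab_frame("side"); crop(g,"sidec",215,195,120,85,6)
for n,f in(("top",f),("side",g)):
    x0,y0,x1,y1=(300,250,345,290) if n=="top" else (220,225,250,255)
    m=(f["image"][y0:y1,x0:x1].max(2)<45).astype(np.uint8)
    k,l,s,c=cv2.connectedComponentsWithStats(m)
    for a,b in zip(s[1:],c[1:]):
        if a[4]>15: print(n,a,b+[x0,y0],onz(f,*(b+[x0,y0]),92))
E
```

```text
top [ 16  12  18  18 172] [324.38372093 270.35465116] [433.43978098  96.82458693  92.        ]
side [  7   8  14  14 122] [233.82786885 239.36065574] [432.9192228   95.26396876  92.        ]
```

```bash
sleep 1
```

```text
(no output)
```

View pics/topc.png

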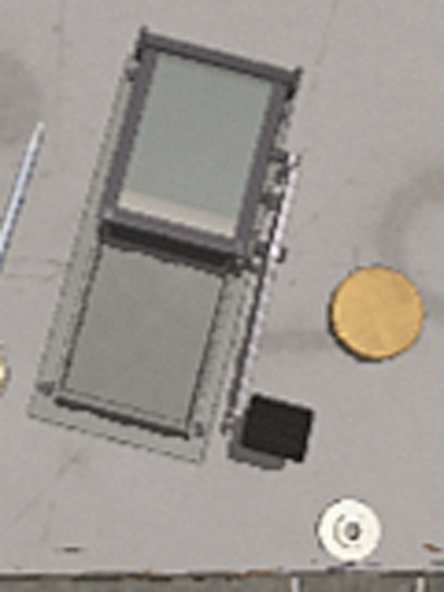

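View pics/sidec.png

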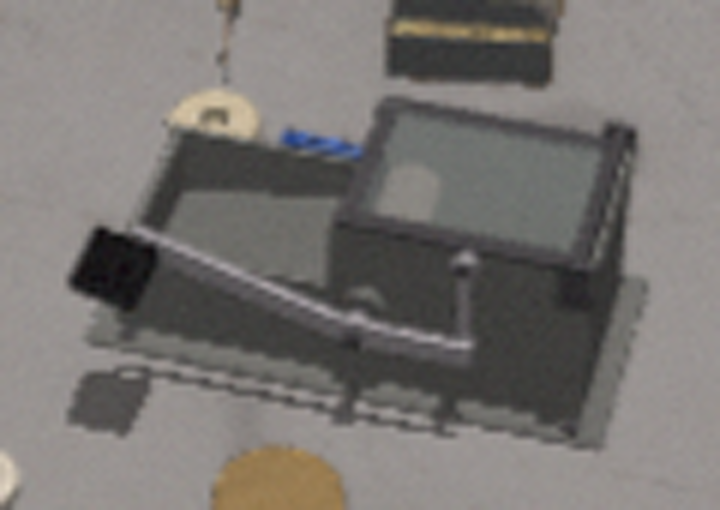

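```bash
cat >> h.py <<'E'
from scipy.spatial.transform import Rotation as Ro
def to(x,y,z,yaw):
    s=r.observe(); Rc=Ro.from_euler("xyz",s["ee_rot"],degrees=True); T=Ro.from_euler("xyz",[180,0,yaw],degrees=True)
    print("t",s["t"],s["ee_pos"].round(1),s["ee_rot"].round(2),"F",s["wrist_force"].round(2),"w",round(s["grip_width"],1))
    print("shift",Rc.inv().apply(np.array([x,y,z])-s["ee_pos"]).round(1),"turn",(Rc.inv()*T).as_rotvec().round(3))
E
python3 -c "
from h import *
to(433,96,130,163.5)
f=eyes.grab_frame('top');g=eyes.grab_frame('side')
# base corners
for p in[(30,410),(205,462),(135,60)]: print(onz(f,250+p[0]/3.7,155+p[1]/3.7,0))
c1,d1=ray(f,324.4,270.4);c2,d2=ray(g,233.8,239.4)
A=np.c_[d1,-d2];k=np.linalg.lstsq(A,c2-c1,rcond=None)[0];print(c1+k[0]*d1,c2+k[1]*d2)
"
```

```text
t 0.2 [135.3 532.7 204.7] [-1.7992e+02 -1.0000e-02  1.6575e+02] F [ 0.48  1.09 -0.07] w 94.2
shift [-396.1 -349.9   75.2] turn [-0.001 -0.     0.039]
[448.70788011 248.36872335   0.        ]
[413.40760354 131.99267676   0.        ]
[691.48085432 174.39040055   0.        ]
[433.37906222  96.60608119  90.62076026] [432.71450881  96.53365972  90.6113977 ]
```

Request:
carry_out --pt "-1 -33 -29 0 0 0 0" --pt "-1 -66 -58 0 0 0 0.01" --pt "-1 -99 -87 0 0 0 0.02" --pt "-1 -132 -117 0 0 0 0.03" --pt "-1 -165 -146 0 0 0 0.039" --pt "-1 -198 -175 0 0 0 0.039" --pt "-1 -231 -204 0 0 0 0.039" --pt "-1 -264 -233 0 0 0 0.039" --pt "-1 -297 -262 0 0 0 0.039" --pt "-1 -330 -292 0 0 0 0.039" --pt "-1 -363 -321 10 0 0 0.039" --pt "-1 -396 -350 25 0 0 0.039" --grip_force 20

```text
t: 1.5
ee_pos: [434.5, 94.5, 181.3]
ee_rot: [180.0, 0.2, 163.5]
wrist_force: [0.2, 1.1, -0.3]
grip_width: 1.8
```

```bash
python3 -c "
from h import *
to(433,96,130,163.5)
f=eyes.grab_frame('side');crop(f,'s1',190,130,170,140,4)"
```

```text
t 1.5 [434.5  94.5 181.3] [179.95   0.19 163.49] F [ 0.19  1.09 -0.35] w 1.8
shift [ 2.   0.9 51.3] turn [ 0.001  0.003 -0.   ]
```

```bash
sleep 0.1
```

```text
(no output)
```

View pics/s1.png

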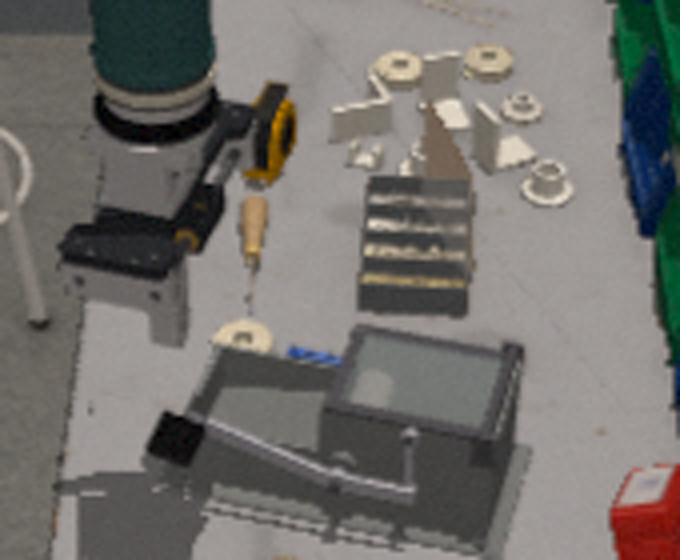

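Request:
carry_out --pt "-1 1 1 30 0 0 0" --pt "-1 2 1 60 0 0 0" --pt "-1 2 1 75 0 0 0" --pt "-1 2 1 82 0 0 0" --pt "-1 2 1 87 0 0 0" --pt "-1 2 1 92 0 0 0" --pt "-1 2 1 97 0 0 0" --pt "-1 2 1 102 0 0 0" --pt "-1 2 1 107 0 0 0" --pt "-1 2 1 112 0 0 0" --pt "-1 2 1 112 0 0 0"

```text
t: 2.65
ee_pos: [433.8, 90.2, 64.8]
ee_rot: [-179.7, 0.0, 163.2]
wrist_force: [-2.9, 2.6, 4.4]
grip_width: 0.4
```

```bash
python3 -c "
from h import *
to(433,96,40,163.5)
f=eyes.grab_frame('side');crop(f,'s2',190,130,170,140,4)"
```

```text
t 2.65 [433.8  90.2  64.8] [-179.68    0.    163.15] F [-2.88  2.63  4.36] w 0.4
shift [ 2.5  5.4 24.7] turn [-0.006  0.    -0.006]
```

```bash
sleep 0.1
```

```text
(no output)
```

View pics/s2.png

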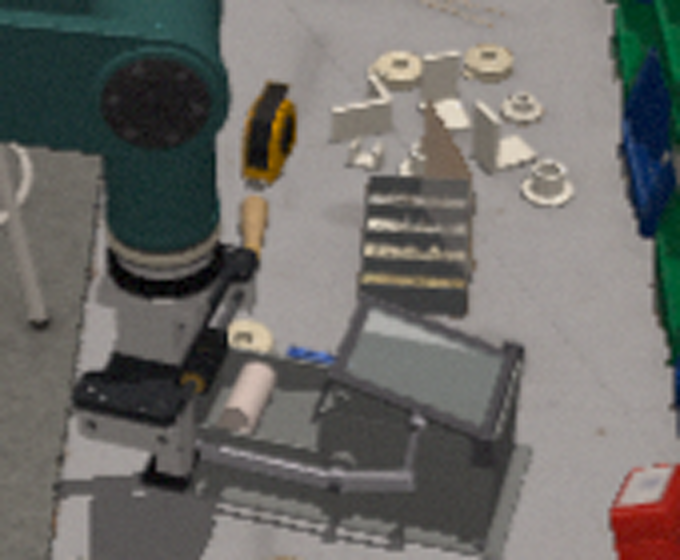

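Request:
carry_out --pt "-1 0 2 5 0 0 0" --pt "-1 1 3 10 0 0 0" --pt "-1 1 3 15 0 0 0" --pt "-1 1 3 20 0 0 0" --pt "-1 1 3 23 0 0 0" --pt "-1 1 3 25 0 0 0" --pt "-1 1 3 25 0 0 0" --pt "-1 1 3 25 0 0 0" --pt "-1 1 3 25 0 0 0"

```text
t: 3.6
ee_pos: [435.8, 91.4, 41.5]
ee_rot: [-179.5, 0.3, 163.1]
wrist_force: [-0.6, -2.9, 5.3]
grip_width: 0.7
```

```bash
python3 -c "
from h import *
to(433,96,40,163.5)
f=eyes.grab_frame('side');crop(f,'s3',190,130,170,140,4)
print(r.observe()['ee_pos'])"
```

```text
t 3.6 [435.8  91.4  41.5] [-179.54    0.32  163.14] F [-0.56 -2.94  5.31] w 0.7
shift [4.  3.6 1.4] turn [-0.008  0.006 -0.006]
[435.79105112  91.43436808  41.48904607]
```

```bash
sleep 0.1
```

```text
(no output)
```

View pics/s3.png

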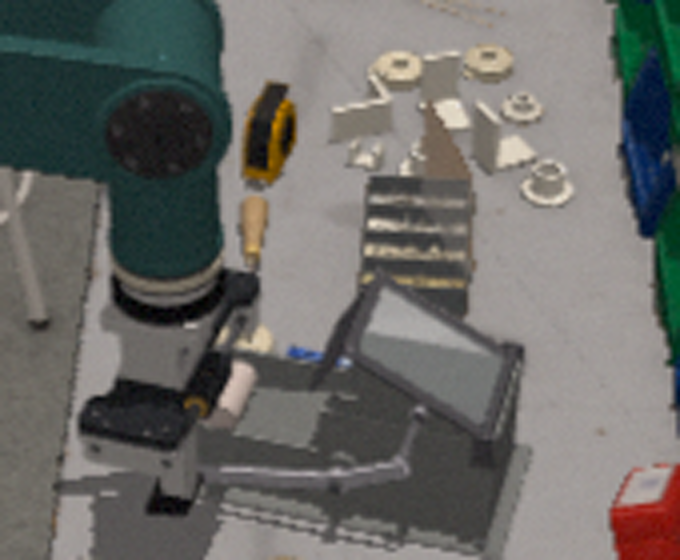

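Request:
carry_out --pt "-1 1 0 2 0 0 0" --pt "-1 1 0 4 0 0 0" --pt "-1 1 0 4 0 0 0" --pt "-1 1 0 4 0 0 0" --pt "-1 1 0 4 0 0 0" --pt "-1 1 0 4 0 0 0" --pt "-1 1 0 4 0 0 0" --pt "-1 1 0 4 0 0 0"

```text
t: 4.45
ee_pos: [436.1, 91.2, 40.2]
ee_rot: [-179.5, 0.5, 163.1]
wrist_force: [-6.1, 0.0, 14.9]
grip_width: 0.3
```

```bash
python3 -c "
from h import *
to(433,96,110,163.5)
f=eyes.grab_frame('side');crop(f,'s4',190,130,170,140,4)"
```

```text
t 4.45 [436.1  91.2  40.2] [-179.52    0.51  163.14] F [-6.08  0.02 14.92] w 0.3
shift [  3.8   3.1 -69.9] turn [-0.008  0.009 -0.006]
```

```bash
sleep 0.1
```

```text
(no output)
```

View pics/s4.png

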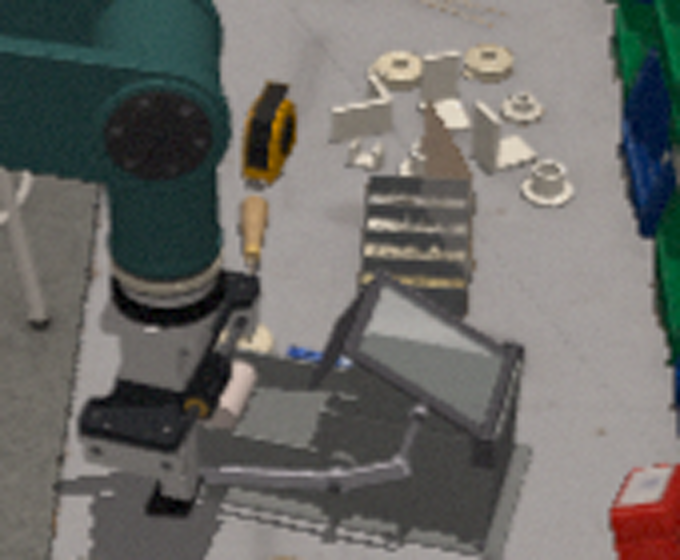

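Request:
carry_out --pt "-1 1 0 0 0 0 0" --pt "-1 1 0 -3 0 0 0" --pt "-1 1 0 -7 0 0 0" --pt "-1 1 0 -11 0 0 0" --pt "-1 1 0 -15 0 0 0" --pt "-1 1 0 -19 0 0 0" --pt "-1 1 0 -23 0 0 0" --pt "-1 1 0 -27 0 0 0" --pt "-1 1 0 -31 0 0 0" --pt "-1 1 0 -34 0 0 0" --pt "-1 1 0 -37 0 0 0" --pt "-1 1 0 -40 0 0 0"

```text
t: 5.7
ee_pos: [435.9, 91.8, 80.7]
ee_rot: [-179.6, 0.6, 163.1]
wrist_force: [3.1, -2.6, 2.7]
grip_width: 0.6
```

Request:
carry_out --pt "-1 0 0 -3 0 0 0" --pt "-1 0 0 -6 0 0 0" --pt "-1 0 0 -9 0 0 0" --pt "-1 0 0 -12 0 0 0" --pt "-1 0 0 -15 0 0 0" --pt "-1 0 0 -18 0 0 0" --pt "-1 0 0 -21 0 0 0" --pt "-1 0 0 -24 0 0 0" --pt "-1 0 0 -27 0 0 0" --pt "-1 0 0 -30 0 0 0"

```text
t: 6.7
ee_pos: [435.4, 92.1, 110.7]
ee_rot: [-179.6, 0.6, 163.1]
wrist_force: [0.1, 0.0, 0.1]
grip_width: 0.2
```

```bash
python3 -c "
from h import *
to(433,96,200,163.5)
f=eyes.grab_frame('side');crop(f,'s5',190,130,170,140,4)"
```

```text
t 6.7 [435.4  92.1 110.7] [-179.56    0.6   163.13] F [0.07 0.   0.1 ] w 0.2
shift [  2.5   2.3 -89.3] turn [-0.008  0.011 -0.006]
```

```bash
sleep 0.1
```

```text
(no output)
```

View pics/s5.png

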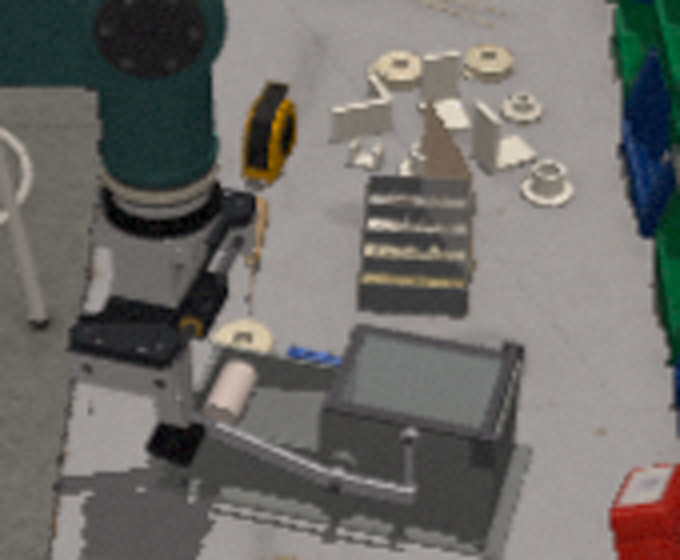

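Lid shut, the tube in the pocket near the front wall (crop ~(230,390)). Move clear up and to the left/back for a view from the top.

Request:
carry_out --pt "-1 0 0 -20 0 0 0" --pt "-1 0 0 -50 0 0 0" --pt "-1 0 0 -90 0 0 0" --pt "-1 25 0 -120 0 0 0" --pt "-1 55 0 -130 0 0 0" --pt "-1 85 0 -130 0 0 0" --pt "-1 100 0 -130 0 0 0" --pt "-1 100 0 -130 0 0 0" --pt "-1 100 0 -130 0 0 0"

```text
t: 7.65
ee_pos: [339.4, 122.4, 239.9]
ee_rot: [-179.6, 0.7, 163.1]
wrist_force: [0.5, -0.1, -0.1]
grip_width: 0.6
```

```bash
python3 -c "
from h import *
f=eyes.grab_frame('side');crop(f,'s6',190,130,170,140,4)
g=eyes.grab_frame('top');crop(g,'t6',130,140,240,180,3)
o=r.observe();print(o['t'],o['ee_pos'],o['wrist_force'])
# dispenser frame from base corners
a=np.array([448.7,248.4]);b=np.array([413.4,132.0]);y=(a-b)/np.linalg.norm(a-b);x=np.array([y[1],-y[0]])
O=(a+b)/2+131*x;P=O-85*x;print('pocket',P,proj(f,[*P,37]),proj(g,[*P,37]))
for n,i,(x0,y0,x1,y1) in(('side',f,(225,215,265,240)),('top',g,(258,215,320,275))):
    im=i['image'][y0:y1,x0:x1].astype(int);m=((im.min(2)>150)&(im[...,0]-im[...,2]>8)).astype(np.uint8)
    k,l,s,c=cv2.connectedComponentsWithStats(m)
    for q,w in zip(s[1:],c[1:]):
        if q[4]>15:
            w=w+[x0,y0];p=onz(i,*w,45)[:2];print(n,q,w,p,(p-P)@x,(p-P)@y)
"
```

```text
7.75 [339.61370149 122.23403117 239.57976736] [-0.15926925  0.06492276 -0.37570262]
pocket [475.07025899 176.85021355] [250.25571099 233.58247926] [287.36533677 253.76958038]
side [16  6 12 15 86] [246.52325581 227.8255814 ] [463.53392375 193.37749324] -15.836263471209882 12.467989569364
top [  0   0  14  52 268] [261.95895522 232.35447761] [526.19621227 237.3453279 ] 31.369148848490532 72.72893825279807
top [54 18  6 19 23] [315.04347826 241.47826087] [503.15429696 110.52818955] 46.1228583008012 -55.31732095923528
top [ 10  35  34  18 316] [284.62974684 258.88924051] [462.47138609 183.82831947] -14.081779829328731 3.021429720036058
top [48 38  7 22 39] [309.43589744 265.30769231] [446.88910538 125.43738232] -12.047638334122256 -57.37866367631222
top [46 42  5 12 22] [306.09090909 262.86363636] [452.6819835  133.19984462] -8.75683873636945 -48.269113957638034
top [  0  51  35   9 135] [271.34074074 271.35555556] [433.61065677 215.5246603 ] -50.89908766838042 24.977876659273534
```

```bash
sleep 0.1
```

```text
(no output)
```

View pics/s6.png

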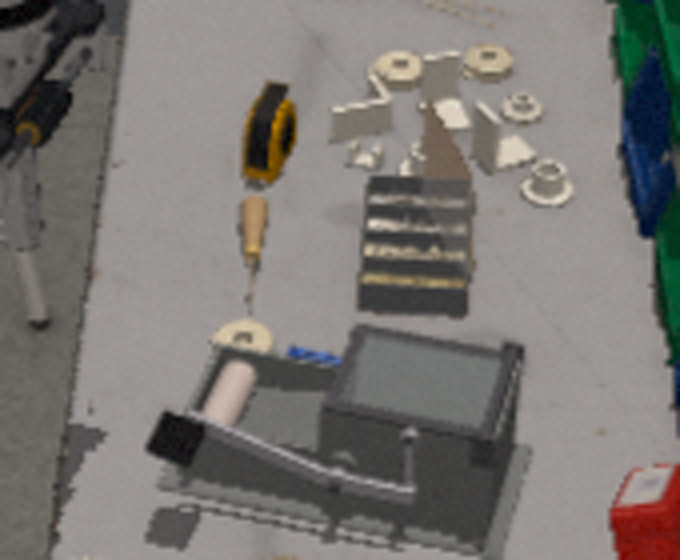

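View pics/t6.png

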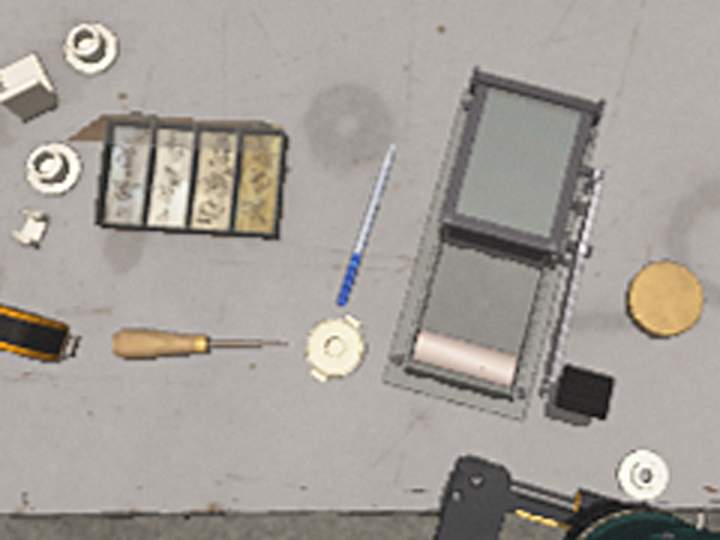

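```bash
python3 -c "
from h import *
print(r.observe()['joint_vel'].round(2)); print(job.sign_off())"
```

```text
[-0.26  0.31 -0.25  0.09  0.27  0.11]
the job is handed in; nothing more can be done
None
```

I pressed the paddle down to its stop with the closed fingertips and held it there for about 0.7 s, at about 15 N by the end. The lid opened and the tube rolled out into the front pocket. I then eased the lever up at 30–40 mm/s until the fingers came off the paddle, lifted clear, and handed the job in at about 7.8 s.

- **Lid and lever:** the last pictures show the lid shut and the paddle back up. I had no direct reading of the lid's angle or closing speed. "No slam" rests on the slow, steady rise with the fingers following the paddle.
- **Tube:** it lies against the pocket's front wall. I measured it about 14–16 mm in front of the pocket's middle along the chute. The sideways estimate was about 3 mm from the top view but 12 mm from the side view, where the lever arm and paddle may hide part of the tube. By the top view the total offset is about 14 mm, within the 20 mm limit. By the side view it would be right at the limit, about 20 mm. I trust the top view, because the tube is fully visible there.
- **Other things:** the last pictures show them where they were at the start, by eye. The arm is clear and the wrist force reads close to zero.
- **Finger position:** while pressing, the fingers sat about 5 mm off the aim point in y. They stayed on the paddle throughout.

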